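# Repack a repair kit into its moulded inserts

### The arm

A 6-joint arm with a two-finger parallel gripper is mounted at the origin on the work surface. World frame = base frame: x ahead of the robot, y to its left, z up, the work surface at z = 0. Lengths are in m, angles in degrees, forces in N, time in s.
With the tool pointing down it reaches from about 0.35 to 0.95 m from the base axis. Payload 17.4 kg.
Tool frame: the origin (TCP) lies at the very end of the fingers, on their centre line; the grasp point (between the pads) lies ctrl.tcp_to_grasp behind it (ctrl.tcp_to_grasp is the distance from the TCP to the grasp point, in m); z points along the fingers, y is the line along which they close (so a half turn about z gives the same grasp; the last joint's range is limited). The gripper opens to 93 mm and grips with 3 to 60 N. Pads are 15 mm wide; open, the fingers measure 128 mm over their backs; the gripper's body (75 mm by 188 mm) begins 65 mm behind the grasp point.
Start: joints at [69.053, 6.646, 82.598, -0, 90.757, -2.166], TCP at [0.217, 0.639, 0.219] pointing down, gripper open.
Joint ranges: [-162.19, 162.19], [-47.58, 125.68], [4.15, 143.07], [-65.23, 245.23], [0.69, 171.88], [-170.13, 170.13]. Speed limits (degrees/s): [108.29, 108.29, 127.2, 180, 180, 180].

### API

Orientations are given as a 3x3 rotation matrix whose columns are the frame's x, y, z axes.
In Python, from bench import ctrl gives the robot as it stands. Calls block until the motion is done:
- ctrl.move_pose(position, orientation): joint-space move of the TCP to a pose.
- ctrl.servo_line(position, v=0.15, attitude=None): straight line of the TCP; attitude=None keeps the orientation; v is the mean speed in m/s.
- ctrl.move_joints(angles): joint-space move.
- ctrl.gripper_to(opening): finger opening in m; the grip force is fixed at half the most; returns when the fingers have stopped.
- ctrl.dwell(seconds).
- ctrl.inverse_kinematics(position, orientation): joint angles nearest the present ones, or None.
- ctrl.get_obs(): the state.
- ctrl.read_camera(name): name is "scene" or "top" or "wrist"; returns a dict with "img" (420x560x3 uint8, red, green, blue), "fovy" (degrees; the focal length in pixels is half the picture's height over the tangent of half this angle, whatever the lens; pixels are square), "cx", "cy" (the principal point, pixels), "rvec" (rotation vector, rad) and "tvec" (3), from world to camera coordinates, as OpenCV has them; the wrist camera has in their place "mount" (4x4, takes a point from camera to tool coordinates, whose origin is the TCP and whose axes are the flange's). Camera axes: x right, y down, z forward; pixel columns grow to the right and rows downward; lengths in m; the calibration is good to about 2 mm. A picture is of the moment at which its call begins: read the wrist's pose just before it. There is no depth.
A pose or a line that the arm cannot do raises ctrl.IKError and nothing moves.
- ctrl.close_job(): hands the job in, once; it reports no verdict.
The state is a dict: "clock": time; "joints": joint angles; "dq": joint speeds; "joint_torque": joint torques, N m; "ee_pos": TCP position; "orientation": TCP orientation; "wrist_force": force on the tool from outside, world axes, zero at the start; "torque": the same for the moment, N m; "finger_gap": finger opening in m.
Only numpy, scipy, OpenCV 4.12 (cv2) and the standard library are available. Lean on these libraries where they do the work, as an engineer would, in place of code of your own. Each camera call takes 0.05 s, during which the arm holds its last target. There are 200 camera calls.

### The job

Repack the repair kit: stand each of the four loose parts (the wide socket, the slim socket, the bit case and the tape measure) in the grey insert whose recess has its shape and size, upright and fully down on the recess floor, in any order. Do not shift or knock over the little glass jar of screws that stands among them.

Things in the scene. Friction and masses are not known exactly. Their poses are not given: they have to be found in the camera images.
- big_socket_c (a point): Wide steel socket, an upright cylinder 44 mm in diameter and 50 mm high with a dark six-sided mouth on top, 0.24 to 0.42 kg. Point: its centre, 25 mm above its underside; z up along its axis. The recess takes its lowest 10 mm, so grip it above that. At the start it stands on the bare table.
- slim_socket_c (a point): Slim deep steel socket, an upright cylinder 24 mm in diameter and 60 mm high with a dark six-sided mouth on top, about 0.11 kg. Point: its centre, 30 mm above its underside; z up along its axis. The recess takes its lowest 10 mm, so grip it above that. At the start it stands on the bare table.
- bit_case_c (a point): Bit case, a long narrow black plastic box with grey seam and latch, 92 x 28 mm and 40 mm high, about 0.22 kg. Point: its centre, 20 mm above its underside; x along the 92 mm length, y across the 28 mm width, z up. The recess takes its lowest 10 mm, so grip it above that. At the start it stands on the bare table.
- tape_c (a point): Tape measure standing on its flat foot, black, foot 62 x 34 mm, 56 mm high, sloping at the front (+x) above 40 mm. About 0.28 kg. Point: centre of the foot, 28 mm above the underside; x along the 62 mm length towards the steel tongue, y across the 34 mm width, z up. The recess takes its lowest 10 mm, so grip it above that. At the start it stands on the bare table.
- insert_big: Grey moulded plastic insert, 120 x 76 mm and 16 mm high, fixed to the table. In its middle a recess with a dark floor, 10 mm deep (its floor is 6 mm above the insert's underside): a round one 60 mm in diameter, for the wide socket. Origin: centre of the insert's underside, on the table; x along the 120 mm side, y along the 76 mm side, z up.
- insert_slim: Grey moulded plastic insert, 120 x 76 mm and 16 mm high, fixed to the table. In its middle a recess with a dark floor, 10 mm deep (its floor is 6 mm above the insert's underside): a round one 40 mm in diameter, for the slim socket. Origin: centre of the insert's underside, on the table; x along the 120 mm side, y along the 76 mm side, z up.
- insert_case: Grey moulded plastic insert, 120 x 76 mm and 16 mm high, fixed to the table. In its middle a recess with a dark floor, 10 mm deep (its floor is 6 mm above the insert's underside): a rectangle 108 mm long (along x) and 44 mm wide, for the bit case; either way round will do. Origin: centre of the insert's underside, on the table; x along the 120 mm side, y along the 76 mm side, z up.
- insert_tape: Grey moulded plastic insert, 120 x 76 mm and 16 mm high, fixed to the table. In its middle a recess with a dark floor, 10 mm deep (its floor is 6 mm above the insert's underside): a rectangle 78 mm long (along x) and 50 mm wide, for the tape measure; either way round will do. Origin: centre of the insert's underside, on the table; x along the 120 mm side, y along the 76 mm side, z up.
- jar_c (a point): Small glass jar of screws with a steel lid, 42 mm in diameter and 66 mm high, loose: to be left alone. Point: its centre, 33 mm up; z up. It and other odds and ends (a dark hexagon nut, a white glue bottle), all under 75 mm high, stand at least 80 mm clear of the centre of every part and insert. Equipment up to 200 mm high: only along the far edge and at the right beside the robot; a hammer and a screwdriver lie at the sides.
Things that resemble listed ones, but are neither listed nor needed, are in the scene too. What is shaped like the insert_case but blue is not meant.

How it is judged:
By the outcome, as a careful person would: the job done as asked, in the order asked, and still so for the second after the job is handed in, with the robot touching nothing.
It also fails if it takes over 106 s, if anything falls off the work surface, if the arm or the gripper's body presses on something with over 40 N, if the wrist force passes 120 N, or if a joint passes its speed limit or range.

## Working session

There is one attempt and no reset: what is moved stays moved. The work goes in short steps, each a Python script; the robot and the scene stay as the last script left them, time stands still between calls to the robot, and variables do not carry over. Pictures are saved under pics/ and viewed, on a budget of 14 in all, crops included, one or two more only if the job needs it, and the job is handed in when it is done.

```bash
ls; mkdir -p pics; python3 - <<'E'
from bench import ctrl
import cv2,numpy as np
print(ctrl.tcp_to_grasp, ctrl.get_obs())
for n in("scene","top"):
    c=ctrl.read_camera(n); cv2.imwrite(f"pics/{n}0.png",c["img"][:,:,::-1])
    R=cv2.Rodrigues(np.array(c["rvec"],float))[0]
    print(n,c["fovy"],c["cx"],c["cy"],"pos",-R.T@np.array(c["tvec"]).ravel(),[k for k in c])
c=ctrl.read_camera("wrist");print({k:v for k,v in c.items() if k!="img"})
E
```

```text
pics
0.0188 {'clock': 0.0, 'joints': array([ 6.90535295e+01,  6.67308292e+00,  8.26353119e+01,  8.91538898e-04,
        9.07573476e+01, -2.16469181e+00]), 'dq': array([-0.07826596,  0.12746375,  0.02960664, -0.00311544,  0.05890521,
       -0.00085336]), 'joint_torque': array([ 2.40739992e-04, -7.21237993e+01, -6.22630405e+01,  7.78879202e-02,
        2.34912999e-02, -1.12481750e-04]), 'ee_pos': array([0.21724343, 0.63886542, 0.21792215]), 'orientation': array([[-9.46751750e-01,  3.21964195e-01, -4.24728878e-04],
       [ 3.21964470e-01,  9.46751152e-01, -1.06603183e-03],
       [ 5.88884756e-05, -1.14601511e-03, -9.99999342e-01]]), 'wrist_force': array([0.85470298, 0.48193284, 0.22317137]), 'torque': array([-0.01867776, -0.01162283,  0.00920833]), 'finger_gap': 0.09304788395143304}
scene 44.24559381714601 281.21679877211216 214.52673711209675 pos [1.043803   0.3326635  1.02035685] ['img', 'fovy', 'cx', 'cy', 'rvec', 'tvec']
top 47.41643615780019 278.73450188194704 211.90886080398786 pos [0.36341775 0.0935851  1.34414665] ['img', 'fovy', 'cx', 'cy', 'rvec', 'tvec']
{'fovy': 59.0635022655809, 'cx': 274.075500263041, 'cy': 209.97953163293445, 'mount': array([[-9.37692273e-05, -9.65824711e-01, -2.59196101e-01,
         7.14989750e-02],
       [ 9.99999995e-01, -8.61192444e-05, -4.08691819e-05,
         8.44152939e-04],
       [ 1.71506934e-05, -2.59196104e-01,  9.65824715e-01,
        -1.66456784e-01],
       [ 0.00000000e+00,  0.00000000e+00,  0.00000000e+00,
         1.00000000e+00]])}
```

View pics/top0.png

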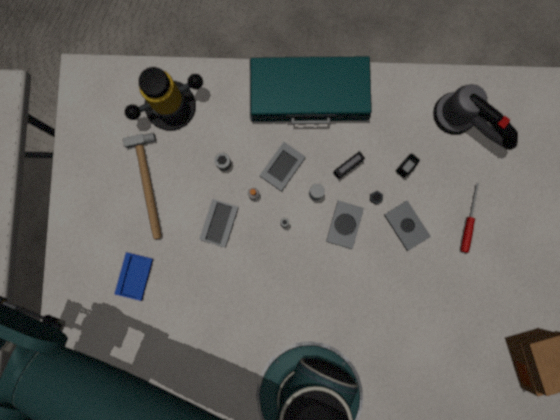

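View pics/scene0.png

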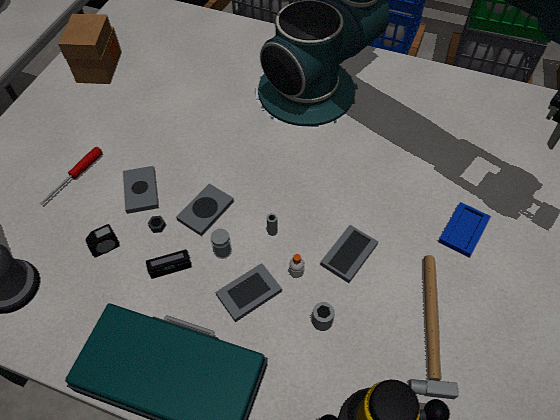

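Top view:
- Big socket at (223,161), slim socket (285,223), case (349,165), tape (408,165).
- Jar (317,192), glue bottle (253,193), nut (376,197), blue decoy (134,276).
- Inserts at (283,166) and (220,222) with rectangular recesses, and (345,225) and (407,225) with round ones.

Next I'll take one close crop with candidate contours.

```bash
cat > h.py <<'E'
from bench import ctrl
import cv2,numpy as np
def cam(n):
    if n=="wrist":
        o=ctrl.get_obs(); c=ctrl.read_camera(n); M=np.array(c["mount"])
        R=np.array(o["orientation"])@M[:3,:3]; p=np.array(o["ee_pos"])+np.array(o["orientation"])@M[:3,3]
    else:
        c=ctrl.read_camera(n); Rc=cv2.Rodrigues(np.array(c["rvec"],float))[0]; R=Rc.T; p=-R@np.array(c["tvec"]).ravel()
    f=c["img"].shape[0]/2/np.tan(np.radians(c["fovy"])/2)
    return c["img"],(R,p,f,c["cx"],c["cy"])
def ray(k,uv,z):
    R,p,f,cx,cy=k; uv=np.atleast_2d(uv).astype(float)
    d=np.c_[(uv[:,0]-cx)/f,(uv[:,1]-cy)/f,np.ones(len(uv))]@R.T
    return (p+d*((z-p[2])/d[:,2])[:,None])[:,:2]
def proj(k,P):
    R,p,f,cx,cy=k; q=(np.atleast_2d(P)-p)@R
    return np.c_[f*q[:,0]/q[:,2]+cx,f*q[:,1]/q[:,2]+cy]
E
python3 - <<'E'
from h import *
img,k=cam("top"); g=cv2.cvtColor(img,cv2.COLOR_RGB2GRAY)
x0,y0,x1,y1=195,135,435,260
s=3; crop=cv2.resize(img[y0:y1,x0:x1],None,fx=s,fy=s,interpolation=cv2.INTER_CUBIC)
gc=cv2.resize(g[y0:y1,x0:x1],None,fx=s,fy=s,interpolation=cv2.INTER_CUBIC)
print("table",np.percentile(g[y0:y1,x0:x1],[10,25,50,75,90]))
for n,t,z in(("ins",115,.016),("dark",70,.016)):
    m=(cv2.GaussianBlur(gc,(0,0),1.5)<t).astype(np.uint8)
    for c in cv2.findContours(m,cv2.RETR_EXTERNAL,cv2.CHAIN_APPROX_NONE)[0]:
        if cv2.contourArea(c)<150: continue
        uv=(c[:,0]+.5)/s-.5+[x0,y0]; w=ray(k,uv,z)
        (a,b),(W,H),an=cv2.minAreaRect((w*1000).astype(np.float32))
        print(n,uv.mean(0).round(),"xy",round(a),round(b),"size",round(W),round(H),"ang",round(an),"area",round(cv2.contourArea((w*1000).astype(np.float32))))
for q in((223,161),(285,223),(283,166),(220,222),(345,225),(330,205),(235,205),(407,225),(300,150),(260,230)): print(q,g[q[1],q[0]])
out=np.full((crop.shape[0],crop.shape[1],3),0,np.uint8);out=np.clip(crop*1.8,0,255).astype(np.uint8)
cv2.imwrite("pics/crop1.png",out[:,:,::-1])
E
```

```text
table [ 88. 128. 134. 136. 138.]
ins [285. 224.] xy 465 78 size 34 26 ang 47 area 670
ins [406. 226.] xy 471 -260 size 122 82 ang 33 area 9655
ins [344. 225.] xy 469 -87 size 79 123 ang 75 area 9183
ins [219. 223.] xy 462 261 size 79 120 ang 74 area 8888
ins [316. 197.] xy 543 -6 size 50 31 ang 76 area 906
ins [376. 197.] xy 548 -174 size 42 41 ang 59 area 1332
ins [254. 195.] xy 545 167 size 41 34 ang 20 area 1096
ins [224. 163.] xy 631 256 size 59 45 ang 47 area 2021
ins [408. 166.] xy 640 -263 size 44 79 ang 51 area 3189
ins [349. 166.] xy 636 -97 size 40 105 ang 39 area 3811
ins [282. 167.] xy 627 90 size 80 123 ang 57 area 9390
dark [407. 225.] xy 473 -262 size 38 39 ang 2 area 1192
dark [345. 224.] xy 471 -89 size 56 57 ang 65 area 2497
dark [218. 223.] xy 465 266 size 40 105 ang 74 area 3771
dark [315. 198.] xy 540 -3 size 30 11 ang 73 area 179
dark [376. 197.] xy 547 -174 size 32 36 ang 30 area 867
dark [226. 167.] xy 621 248 size 18 37 ang 34 area 362
dark [222. 160.] xy 643 262 size 22 23 ang 47 area 395
dark [408. 166.] xy 640 -263 size 38 72 ang 51 area 2420
dark [349. 165.] xy 636 -97 size 31 98 ang 39 area 2791
dark [282. 165.] xy 632 91 size 48 76 ang 57 area 3448
(223, 161) 43
(285, 223) 59
(283, 166) 63
(220, 222) 66
(345, 225) 53
(330, 205) 135
(235, 205) 130
(407, 225) 49
(300, 150) 136
(260, 230) 134
```

View pics/crop1.png

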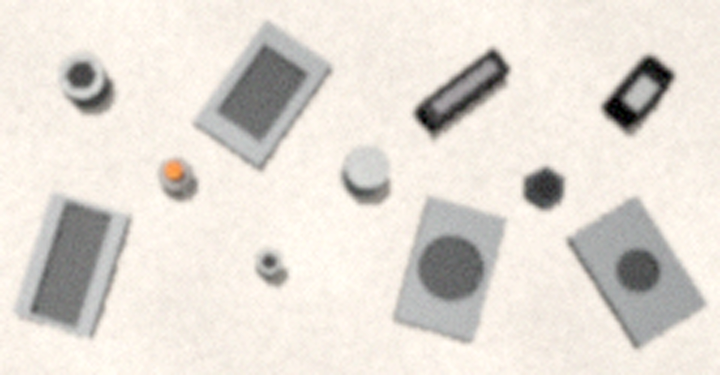

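Crop: the parts and inserts are all distinct. The lower-left recess, about 40x105, is the case insert; the upper one, about 48x76, is the tape insert. The round recesses are about 57 (wide socket) and 38 (slim socket). Candidates ruled out: the blue insert (134,276), the nut (376,197), the jar (317,192) and the glue bottle (253,193). I'll refine the poses with three wrist views.

```bash
cat >> h.py <<'E'
DOWN=lambda a:np.array([[np.cos(a),np.sin(a),0],[np.sin(a),-np.cos(a),0],[0,0,-1.]])  # tool x at angle a
def blobs(img,k,t,z,amin=600,s=2):
    g=cv2.cvtColor(img,cv2.COLOR_RGB2GRAY); g=cv2.GaussianBlur(cv2.resize(g,None,fx=s,fy=s,interpolation=cv2.INTER_CUBIC),(0,0),1.2)
    r=[]
    for c in cv2.findContours((g<t).astype(np.uint8),cv2.RETR_LIST,cv2.CHAIN_APPROX_NONE)[0]:
        if len(c)<30: continue
        uv=(c[:,0]+.5)/s-.5
        if (uv.min(0)<3).any() or (uv.max(0)>[556,416]).any(): continue
        w=(ray(k,uv,z)*1000).astype(np.float32); A=cv2.contourArea(w)
        if amin<A<12000:
            (a,b),(W,H),an=cv2.minAreaRect(w)
            if W>H: W,H,an=H,W,an-90
            r.append((uv.mean(0).round(),round(a),round(b),round(W),round(H),round(an+90-(180 if an+90>90 else 0)),round(A)))
    return r
E
python3 - <<'E'
from h import *
for i,y in enumerate((.2,0.02,-.2)):
    ctrl.move_pose([.46,y,.3],DOWN(np.pi)); ctrl.dwell(.3)
    img,k=cam("wrist"); cv2.imwrite(f"pics/w{i}.png",img[:,:,::-1]); np.savez(f"w{i}.npz",img=img,R=k[0],p=k[1],k=k[2:])
    print(i,"med",np.median(img),ctrl.get_obs()["clock"],ctrl.get_obs()["ee_pos"].round(4))
    for b in blobs(img,k,75,.016,300): print(*b)
m=np.vstack([cv2.resize(cv2.imread(f"pics/w{i}.png"),(373,280)) for i in (0,2)]+[]);n=cv2.resize(cv2.imread("pics/w1.png"),(373,280))
cv2.imwrite("pics/mont.png",np.hstack([m,np.vstack([n,n*0])]))
E
```

```text
0 med 183.0 2.3917 [0.46   0.2003 0.2999]
[147. 388.] 778 16 19 96 -90 995
[315. 294.] 625 256 35 42 -75 914
[216. 260.] 578 126 6 73 56 352
[118. 240.] 549 2 32 36 40 787
[179. 175.] 465 85 21 23 36 317
[ 39. 179.] 470 -88 59 60 54 2760
[335. 186.] 475 280 40 114 -36 528
[ 64. 163.] 461 -52 64 137 16 775
[308. 142.] 425 245 17 52 -16 537
1 med 203.0 3.4917 [0.4601 0.0207 0.2999]
[270. 388.] 780 17 20 116 -88 1322
[191. 304.] 643 -90 14 47 -51 543
[337. 288.] 639 113 113 122 57 4926
[254. 239.] 547 -4 25 34 84 589
[123. 237.] 546 -172 34 44 -64 1148
[ 44. 181.] 473 -261 39 39 -90 1189
[474. 173.] 465 266 44 108 -16 4543
[189. 159.] 455 -83 76 91 -15 5030
[ 70. 162.] 451 -226 7 117 33 709
[442. 163.] 453 225 7 116 -16 683
2 med 203.0 4.725 [ 0.4602 -0.1993  0.3001]
[412. 389.] 780 3 18 62 -87 669
[379. 309.] 646 -57 18 28 -90 318
[233. 309.] 651 -254 22 22 52 329
[364. 304.] 642 -77 14 47 -51 572
[420. 240.] 550 -11 31 35 -40 765
[292. 237.] 546 -175 33 41 3 1014
[505. 178.] 469 83 22 43 75 750
[222. 182.] 476 -264 31 38 37 728
[374. 188.] 480 -77 30 58 -42 326
[216. 150.] 452 -273 71 76 -57 2161
[ 85. 161.] 452 -428 27 102 -11 1652
```

View pics/mont.png

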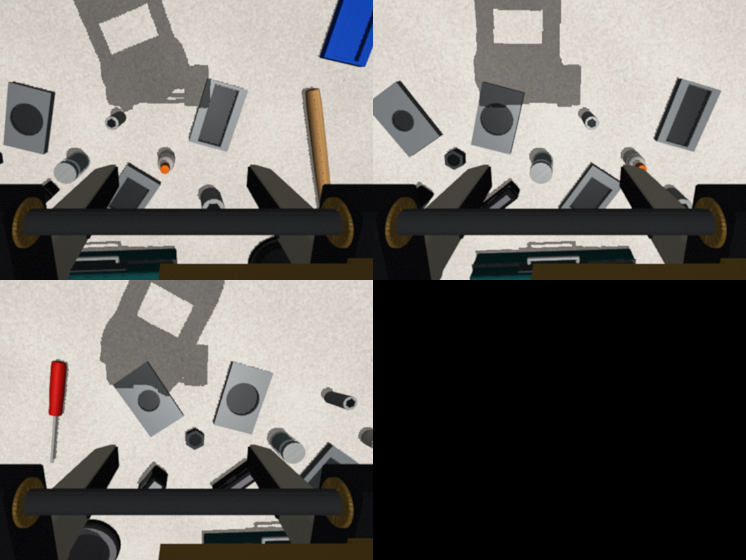

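The recesses seen by the wrist camera agree with the top view within 1–2 mm: big (470,-88), slim (473,-261), case (465,266,-16°), and from the top view tape (632,91,-33°). Now I'll look at each part from a hover.

```bash
python3 - <<'E'
from h import *
P=dict(tape=(.637,-.259,141,.056),case=(.633,-.095,129,.04),slim=(.464,.08,180,.06),big=(.638,.258,180,.05))
t=[]
for n,(x,y,a,z) in P.items():
    ctrl.move_pose([x,y,.19],DOWN(np.radians(a))); ctrl.dwell(.25)
    img,k=cam("wrist"); im=img.copy()
    print(n,ctrl.get_obs()["clock"],proj(k,[[x,y,z]]).round())
    for th in((60,90) if n in("slim","big") else (60,)):
        for b in blobs(img,k,th,z,60):
            if np.hypot(b[1]-x*1e3,b[2]-y*1e3)<60: print(th,*b)
    L,W=dict(tape=(62,34),case=(92,28),slim=(24,24),big=(44,44))[n]
    R=DOWN(np.radians(a))[:2,:2]
    for zz,col in((z,(255,0,0)),(0,(0,255,0))):
        q=np.array([[L,W],[L,-W],[-L,-W],[-L,W]])/2000@R.T+[x,y]
        cv2.polylines(im,[proj(k,np.c_[q,[zz]*4]).round().astype(np.int32)],True,col,1)
    t.append(im[90:350,100:460])
cv2.imwrite("pics/hov.png",np.vstack([np.hstack(t[:2]),np.hstack(t[2:])])[:,:,::-1])
E
```

```text
tape 5.9 [[273. 199.]]
60 [275. 190.] 632 -253 19 31 -39 548
60 [275. 195.] 635 -255 33 61 -39 1909
case 6.9 [[274. 195.]]
60 [278. 188.] 636 -91 22 80 -48 992
60 [277. 193.] 635 -93 28 92 -51 2377
slim 8.1583 [[274. 200.]]
60 [276. 204.] 468 82 13 14 59 128
60 [275. 188.] 453 81 12 18 -83 127
90 [277. 204.] 467 82 15 16 53 164
90 [275. 190.] 456 80 18 21 -79 178
big 9.4417 [[274. 197.]]
60 [275. 193.] 634 259 25 27 38 491
60 [275. 169.] 615 259 12 34 -88 127
90 [271. 179.] 622 256 16 37 -74 263
90 [278. 186.] 627 259 40 40 -89 1155
```

View pics/hov.png

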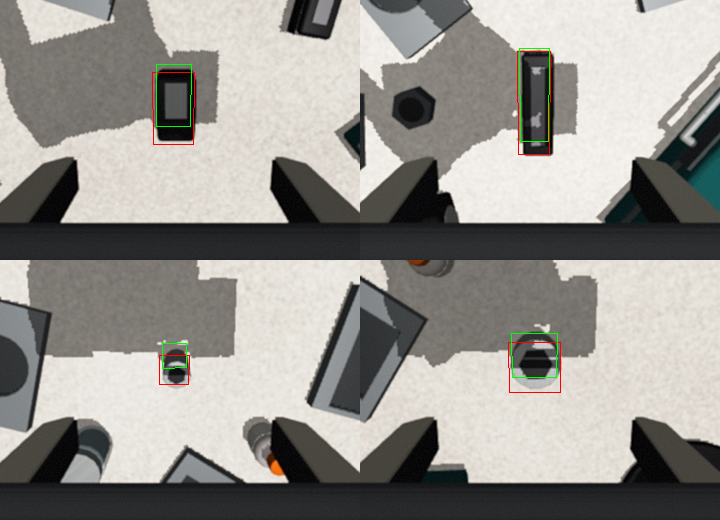

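The overlaid outlines fit the four parts within about 5 mm. Refined centres: tape (636,-257), case (635,-93), slim (467,82), big (634,259). I'll start with the wide socket.

```bash
cat >> h.py <<'E'
def job(n,px,py,pa,qx,qy,qa,h,op,width,zc=.17):
    """pick part at p with TCP h above its underside, stand it at q; returns nothing, prints checks"""
    O=lambda:ctrl.get_obs()
    A,B=DOWN(np.radians(pa)),DOWN(np.radians(qa))
    ctrl.move_pose([px,py,zc],A); ctrl.gripper_to(op)
    ctrl.servo_line([px,py,h+.03],.25); ctrl.servo_line([px,py,h],.08)
    ctrl.gripper_to(0.0 if width<.03 else width-.012); ctrl.dwell(.2)
    o=O(); z0=o["ee_pos"][2]; print(n,"gap",round(o["finger_gap"],4),"z",z0.round(4),"F",o["wrist_force"].round(1))
    if abs(o["finger_gap"]-width)>.005: raise SystemExit("bad grip")
    ctrl.servo_line([px,py,zc],.2)
    o=O(); print("lifted gap",round(o["finger_gap"],4),"F",o["wrist_force"].round(1))
    ctrl.move_pose([qx,qy,zc],B)
    ctrl.servo_line([qx,qy,z0+.03],.2); ctrl.dwell(.1)
    o=O(); d=o["ee_pos"]-[qx,qy,z0+.03]; F0=o["wrist_force"][2]
    for dz in (.015,.009,.0075,.0065,.006):
        ctrl.servo_line([qx,qy,z0+dz-d[2]],.06)
        f=O()["wrist_force"][2]-F0; print("dz",dz,"dF",round(f,1),O()["ee_pos"].round(4))
        if f>6: break
    ctrl.gripper_to(op); ctrl.dwell(.1); ctrl.servo_line([qx,qy,zc],.2)
    o=O(); print("done",o["clock"],o["wrist_force"].round(1))
E
python3 - <<'E'
from h import *
job("big",.634,.259,180,.4705,-.0885,180,.020,.075,.044)
E
```

```text
big gap 0.0429 z 0.0202 F [-1.3 -1.9  3.3]
lifted gap 0.0433 F [-0.3  0.5 -3.3]
dz 0.015 dF -0.3 [ 0.4703 -0.0885  0.0332]
dz 0.009 dF -1.4 [ 0.4703 -0.0884  0.0273]
dz 0.0075 dF -0.5 [ 0.4705 -0.0885  0.0262]
dz 0.0065 dF 12.8 [ 0.4707 -0.0885  0.0261]
done 18.25 [-0.2  0.6 -0.5]
```

Contact came at exactly +6 mm, so the socket is on the recess floor. Next are slim and case, then a check.

```bash
python3 - <<'E'
from h import *
job("slim",.4675,.082,180,.473,-.2615,180,.024,.055,.024)
job("case",.635,-.0935,129,.465,.2655,164,.0145,.060,.028)
img,k=cam("wrist"); cv2.imwrite("pics/chk.png",img[:,:,::-1])
E
```

```text
slim gap 0.0235 z 0.0241 F [0.2 0.4 3.7]
lifted gap 0.0231 F [-0.1 -0.2 -0.5]
dz 0.015 dF 1.0 [ 0.4728 -0.2614  0.037 ]
dz 0.009 dF 0.4 [ 0.4728 -0.2614  0.0311]
dz 0.0075 dF 2.5 [ 0.4732 -0.2616  0.0302]
dz 0.0065 dF 14.5 [ 0.4734 -0.2617  0.0301]
done 27.3417 [-0.2  0.9  0.3]
case gap 0.028 z 0.0147 F [-0.   0.1  2.4]
lifted gap 0.0278 F [-0.2  0.6 -1.9]
dz 0.015 dF -0.6 [0.4648 0.2654 0.0276]
dz 0.009 dF -0.1 [0.4648 0.2654 0.0217]
dz 0.0075 dF 0.1 [0.4651 0.2655 0.0207]
dz 0.0065 dF 13.4 [0.4651 0.2656 0.0206]
done 37.0083 [-0.9 -0.2 -0.5]
```

View pics/chk.png

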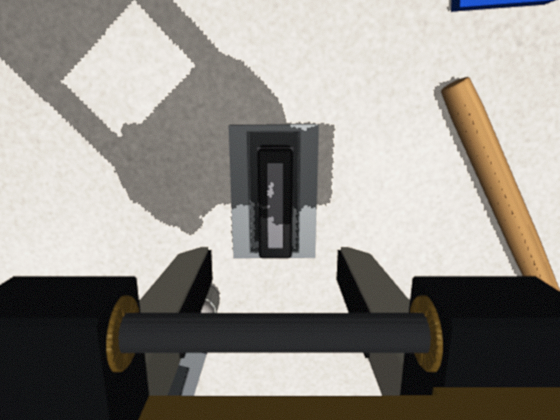

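The case sits in the grey rectangular recess (about 275,205) with a rim all round. Now the tape.

```bash
python3 - <<'E'
from h import *
job("tape",.636,-.257,141,.632,.091,147,.019,.066,.034)
ctrl.move_pose([.40,.30,.30],DOWN(np.pi))
a,k=cam("top"); b,k2=cam("scene")
s=np.hstack([cv2.resize(a[135:260,195:435],(400,208),interpolation=cv2.INTER_CUBIC),cv2.resize(b[140:340,60:420],(400,222))[:208]])
cv2.imwrite("pics/fin.png",s[:,:,::-1]); print(ctrl.get_obs()["clock"])
g=b[140:340,60:420]; cv2.imwrite("pics/fin2.png",cv2.resize(g,(792,440),interpolation=cv2.INTER_CUBIC)[:,:,::-1])
c=cv2.resize(a[135:260,195:435],(720,375),interpolation=cv2.INTER_CUBIC); cv2.imwrite("pics/fin1.png",np.clip(c*1.8,0,255).astype(np.uint8)[:,:,::-1])
E
```

```text
tape gap 0.0336 z 0.0192 F [0.1 1.7 1.7]
lifted gap 0.0339 F [-1.1  0.7 -2.1]
dz 0.015 dF -1.3 [0.6317 0.091  0.0318]
dz 0.009 dF 0.4 [0.6318 0.0909 0.0258]
dz 0.0075 dF 2.4 [0.6323 0.091  0.0252]
dz 0.0065 dF 13.4 [0.6323 0.091  0.0251]
done 47.35 [-0.2 -0.5 -0.6]
48.725
```

View pics/fin1.png

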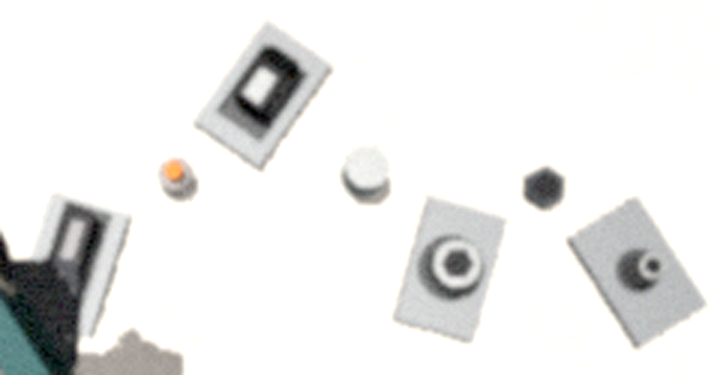

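View pics/fin2.png

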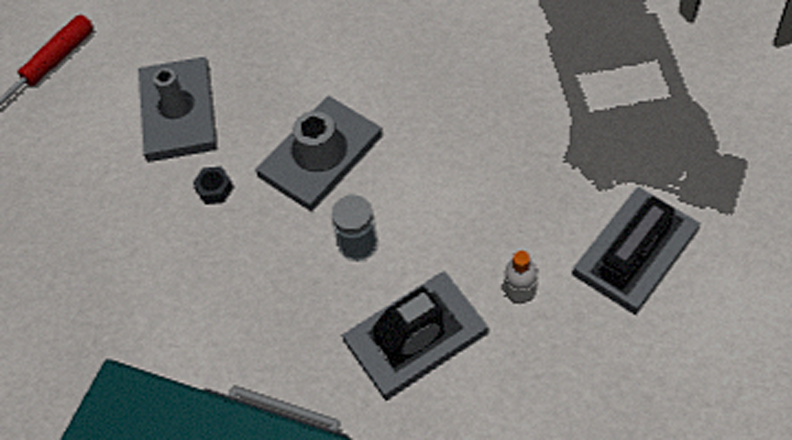

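The top and scene views show all four parts upright in their recesses. In the top crop the slim socket's mouth is 13 px off its recess centre, which matches the parallax expected for a 60 mm upright part. The jar (366,170) and the nut (544,188) are where they were before. I'm handing in.

```bash
python3 -c "
from bench import ctrl
ctrl.close_job(); print('handed in')"
```

```text
the job is handed in; nothing more can be done
handed in
```

All four parts are standing upright in their matching grey inserts, and I handed the job in at about 49 s of the 106 s allowed. The order was wide socket, slim socket, bit case, tape measure.

- **Seating:** each part touched down about 6 mm above its starting height, which is the recess floor, with 13–15 N of contact force. Finger gaps matched the part widths within about 1 mm.
- **Final pictures:** the top and scene views show every part upright inside its recess, and the jar and other odds and ends where they were at the start. The arm was clear of everything.
- **Less certain points:**
  - The arm partly hid the bit case in the last top view, but the scene view and the wrist view taken after placing it show it seated.
  - In the last top view the tape measure looks a few millimetres off centre in its recess. I put that down to parallax, its sloping front and shadow, and did not measure it further.

No check failed.

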